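Seal the spice pots and set the worn one aside

ROBOT

A 7-joint arm with a two-finger parallel gripper is mounted at the origin on the work surface. World frame = base frame: x ahead of the robot, y to its left, z up, the work surface at z = 0. Lengths are in m, angles in rad, forces in N, time in s.
With the tool pointing down it reaches from about 0.4 to 0.85 m from the base axis. Payload 10.4 kg.
Tool frame: the origin (TCP) lies at the very end of the fingers, on their centre line; the grasp point (between the pads) lies 19 mm behind it; z points along the fingers, y is the direction in which the jaws open and shut (so a half turn about z gives the same grasp; the last joint's range is limited). The gripper opens to 87 mm and grips with 3 to 60 N. Pads are 19 mm wide; open, the fingers measure 117 mm over their backs; the gripper's body (75 mm by 190 mm) begins 51 mm behind the grasp point.
Start: joints at [1.267, 0.332, -0.065, 1.46, 0.022, 1.35, -0.088], TCP at [0.173, -0.601, 0.223] pointing down, gripper open.
Joint ranges: [-2.6, 2.6], [-0.5, 2.12], [-1.47, 1.34], [0.16, 2.42], [-1.27, 4.41], [0.06, 2.06], [-2.6, 2.6]. Speed limits (rad/s): [2.22, 2.22, 2.79, 2.79, 3.14, 3.14, 3.14].

INTERFACE

Orientations are given as a unit quaternion [x, y, z, w].
In Python, from bench import r, eyes, job gives the robot as it stands. The module is installed in compiled form; this text tells all that it offers.
- The arm moves only by the tool play_rows, never from a script. Its argument "motion" is a list of rows, each a list of 7 numbers: the shift along the tool's x, y, z as a fraction of full scale, then the turn, a rotation vector about the tool's x, y, z as a fraction of full scale, then the opening in per cent of the stroke, from 0 (shut) to 100 (fully open). A call has 1 to 5 rows; each row is the pose to reach, as a shift and turn from the pose commanded when the call began, along the tool's axes at that moment; what a row does not reach only later rows make up. Full scale, the value 1, is 0.2 m for a shift and 90 degrees for a turn. A row lasts 1/8 s, in which the tool goes at most 62.5 mm and 10.7 degrees, less where a joint would pass 70% of its speed; a pose out of reach is approached as far as the arm can. A call with a number of a shift or a turn outside -1 to 1 is refused whole. A call with a gripper value outside its range is refused whole. The fingers move at their own pace and stop on an object; "squeeze" is the grip in N (left out, the last holds). Time passes only in rows, so rows that repeat a pose let the fingers close. It gives the time, the measured TCP pose, the force and the opening at its end, in the units of the state.
- r.read_state(): the state, without advancing time (a new reading comes with each control period).
- eyes.camera(name): name is "side" or "top" or "wrist"; returns a dict with "image" (384x512x3 uint8, red, green, blue), "mtx" (3x3 intrinsics, pixels), "dist" ([k1, k2, p1, p2, k3] as OpenCV has them; the pictures are not rectified), "R" (3x3) and "t" (3): a world point X has camera coordinates R X + t. Camera axes: x right, y down, z forward; pixel columns grow to the right and rows downward; lengths in m; the calibration is good to about 2 mm. A picture is of the moment at which its call begins. There is no depth.
- job.close_job(): hands the job in, once; it reports no verdict.
Trained networks look in a picture, given as the dict that the camera call returned (one of the last four; its "shot" number tells which), for a name from the list of things; names that differ only in an ending like _2 or _b are one class to them, and where a whole thing is asked for, a point or a joint stands for the part that bears it (a point fixed in the world has none). Each returns a list of dicts, best first, with "p" (0 to 1); they miss things now and then, are a little off and sometimes report something else, mostly with a low value. They report only what shows in the picture. A call takes as long as a camera call. They do not tell look-alikes from the thing itself.
- eyes.regions_of(picture, label): "region" (384x512 bool, what is visible of it) and "xy" ([column, row] in pixels, amid what is visible of it).
- eyes.landmark_of(picture, label): "xy" ([column, row] in pixels: a listed point, or the origin of a listed thing).
The state is a dict: "time": time; "joint_positions": joint angles; "joint_vel": joint speeds; "joint_torque": joint torques, N m; "ee_pos": TCP position; "eef_rot": TCP orientation; "ft_force": force on the tool from outside, world axes, zero at the start; "torque": the same for the moment, N m; "width": finger opening in m.
Only numpy, scipy, OpenCV 4.12 (cv2) and the standard library are available. Lean on these libraries where they do the work, as an engineer would, in place of code of your own. Each camera call takes 0.05 s, during which the arm holds its last target. There are 200 camera calls.

TASK

Press the seal button of each of the three spice pots straight down until it clicks and stays in, gently, without forcing it. One pot has a tired spring that clicks with clearly less force than the other two: find it by feel and stand it upright, flat on the floor of the spoon rest, so that it gets a new lid. Leave the other two pots and everything else standing where they are.

Things in the scene. Friction and masses are not known exactly. Their poses are not given: they have to be found in the camera images.
- pot_right (a point): half-way up the axis of the spice pot that stands at the start on the right cork coaster (72 mm across, 4 mm thick, fixed; left is +y); this point belongs to the coaster, 34 mm above the shelf, and does not follow the pot. Pot: loose, upright, steel, 46 mm in diameter, 60 mm tall with its 48 mm black lid (the top 10 mm), 0.25 to 0.4 kg; the three look alike
- coaster_right: the right coaster, origin under its centre. In its pot's lid stands a round seal button 24 mm across: its top is 74 mm above the shelf when up, 68 mm when clicked in. It needs its peak force in the first 2 mm, then ever less; past 5 mm it snaps down and stays, let go sooner it springs up. Peaks: 3 to 12 N, the least at most two thirds of the next; which pot is weak can only be felt. Over 22 N cracks the lid
- pot_middle (a point): half-way up the axis of the spice pot that stands at the start on the middle cork coaster (72 mm across, 4 mm thick, fixed; left is +y); this point belongs to the coaster, 34 mm above the shelf, and does not follow the pot. Pot: loose, upright, steel, 46 mm in diameter, 60 mm tall with its 48 mm black lid (the top 10 mm), 0.25 to 0.4 kg; the three look alike
- coaster_middle: the middle coaster, origin under its centre. In its pot's lid stands a round seal button 24 mm across: its top is 74 mm above the shelf when up, 68 mm when clicked in. It needs its peak force in the first 2 mm, then ever less; past 5 mm it snaps down and stays, let go sooner it springs up. Peaks: 3 to 12 N, the least at most two thirds of the next; which pot is weak can only be felt. Over 22 N cracks the lid
- pot_left (a point): half-way up the axis of the spice pot that stands at the start on the left cork coaster (72 mm across, 4 mm thick, fixed; left is +y); this point belongs to the coaster, 34 mm above the shelf, and does not follow the pot. Pot: loose, upright, steel, 46 mm in diameter, 60 mm tall with its 48 mm black lid (the top 10 mm), 0.25 to 0.4 kg; the three look alike
- coaster_left: the left coaster, origin under its centre. In its pot's lid stands a round seal button 24 mm across: its top is 74 mm above the shelf when up, 68 mm when clicked in. It needs its peak force in the first 2 mm, then ever less; past 5 mm it snaps down and stays, let go sooner it springs up. Peaks: 3 to 12 N, the least at most two thirds of the next; which pot is weak can only be felt. Over 22 N cracks the lid
- rest_floor (a point): stainless steel spoon rest: a round dish 116 mm across its rim, with a flat inner floor 98 mm in diameter; this point is the centre of that floor, 4 mm above the shelf; the rim is 6 mm higher than the floor. A short tongue for the spoon handle sticks out to its +x side, to 95 mm from the centre. Loose, 0.45 kg. It stays where it stands
- canister: bystander: red coffee canister with a steel twist cap, 91 mm in diameter, 105 mm tall, loose; origin at the centre of its underside
- finjan_0: bystander: white espresso-sized finjan cup, 54 mm across the rim, 50 mm tall, loose; origin at the centre of its underside
- finjan_1: bystander: white espresso-sized finjan cup, 54 mm across the rim, 50 mm tall, loose; origin at the centre of its underside
- finjan_2: bystander: white espresso-sized finjan cup, 54 mm across the rim, 50 mm tall, loose; origin at the centre of its underside
There are look-alikes about, which are no part of the job. What is meant by the part that bears rest_floor is not blue, and is the smaller of those in its own colour.

How it is judged:
By the outcome, as a careful person would: the job done as asked, in the order asked, and still so for the second after the job is handed in, with the robot touching nothing.
It also fails if it takes over 72 s, if anything falls off the work surface, if the arm or the gripper's body presses on something with over 40 N, if the wrist force passes 120 N, or if a joint passes its speed limit or range.

## Working session

There is one attempt and no reset: what is moved stays moved. The work goes in short steps, Python scripts to look and compute and a tool call to move; the robot and the scene stay as the last step left them, time stands still between calls to the robot, and variables do not carry over. Pictures are saved under pics/ and viewed, about 8 in all and at most 12, crops included, and the job is handed in when it is done.

Besides the shell and the picture viewer there is one more tool, called after ">>>" as a command line: name --pt "numbers of a row" for each row, then --argument value for the rest. play_rows: Moves the arm, as the interface text tells. Shift numbers are shares of 0.2 m and turn numbers shares of 90 degrees, none past 1 either way. Its arguments: {"type":"object","properties":{"motion":{"type":"array","items":{"type":"array","items":{"type":"number"}}},"squeeze":{"type":"number"}},"required":["motion"]}

```bash
mkdir -p pics; cat > h.py <<'E'
import numpy as np, cv2
from bench import r, eyes, job
def ray(P,xy,z):
    u=cv2.undistortPoints(np.array([[xy]],float),np.array(P["mtx"]),np.array(P["dist"],float))[0,0]
    R=np.array(P["R"]);t=np.array(P["t"]); c=-R.T@t; d=R.T@np.array([u[0],u[1],1]); return c+d*(z-c[2])/d[2]
def proj(P,X):
    return cv2.projectPoints(np.array([X],float),cv2.Rodrigues(np.array(P["R"],float))[0],np.array(P["t"],float),np.array(P["mtx"],float),np.array(P["dist"],float))[0][0,0]
def save(P,n,s=1.5): cv2.imwrite(f"pics/{n}.png",cv2.resize(P["image"][:,:,::-1],None,fx=s,fy=s))
E
python3 - <<'E'
from h import *
s=r.read_state(); print({k:np.round(v,3).tolist() for k,v in s.items()})
ims=[]
for n in ("top","side"):
    P=eyes.camera(n); ims.append(P["image"]); print(n, np.round(-np.array(P["R"]).T@P["t"],3))
    for l,z in (("pot_right",.034),("coaster_right",0),("rest_floor",.004),("canister",0),("finjan_0",0)):
        for d in eyes.landmark_of(P,l): print(l,round(d["p"],2),np.round(d["xy"],1),np.round(ray(P,d["xy"],z),3))
cv2.imwrite("pics/a.png",cv2.resize(np.hstack(ims)[:,:,::-1],(800,300)))
cv2.imwrite("pics/top.png",cv2.resize(ims[0][:,:,::-1],(800,600)))
E
```

```text
{'time': 0.0, 'joint_positions': [1.267, 0.333, -0.065, 1.461, 0.022, 1.35, -0.089], 'joint_vel': [-0.001, 0.0, 0.001, -0.001, 0.001, -0.002, 0.0], 'joint_torque': [-0.001, -62.326, 0.024, -38.99, -0.061, 0.04, 0.0], 'ee_pos': [0.173, -0.6, 0.222], 'eef_rot': [0.99, 0.14, -0.0, -0.001], 'ft_force': [0.226, 0.754, -0.041], 'torque': [0.007, 0.031, 0.021], 'width': 0.087}
top [ 0.44  -0.036  0.95 ]
pot_right 0.72 [327.2 192.5] [ 0.489 -0.221  0.034]
coaster_right 0.75 [326.9 191.2] [ 0.494 -0.227  0.   ]
coaster_right 0.48 [176.7 199.3] [0.462 0.175 0.   ]
rest_floor 0.97 [401.7 241.8] [ 0.364 -0.426  0.004]
rest_floor 0.67 [277.1 130. ] [ 0.655 -0.09   0.004]
rest_floor 0.63 [260.4 247.5] [ 0.34  -0.052  0.004]
finjan_0 0.89 [113.  145.4] [0.604 0.355 0.   ]
finjan_0 0.71 [144.1 151.6] [0.589 0.269 0.   ]
finjan_0 0.56 [105.1 171.3] [0.533 0.373 0.   ]
side [ 0.368 -0.736  0.89 ]
pot_right 0.78 [277.3 252. ] [ 0.493 -0.213  0.034]
coaster_right 0.65 [275.8 257.9] [ 0.49 -0.21  0.  ]
rest_floor 0.95 [213.8 216.2] [ 0.332 -0.046  0.004]
rest_floor 0.88 [320.1 217.2] [ 0.643 -0.094  0.004]
rest_floor 0.84 [241.  339.4] [ 0.371 -0.421  0.004]
canister 0.67 [326.1 283.6] [ 0.607 -0.306  0.   ]
canister 0.61 [322.7 218.4] [ 0.651 -0.096  0.   ]
finjan_0 0.78 [263.2 121.4] [ 0.544  0.379 -0.   ]
finjan_0 0.62 [275.1 123. ] [0.586 0.363 0.   ]
finjan_0 0.56 [282.  137.8] [ 0.597  0.277 -0.   ]
```

View pics/top.png

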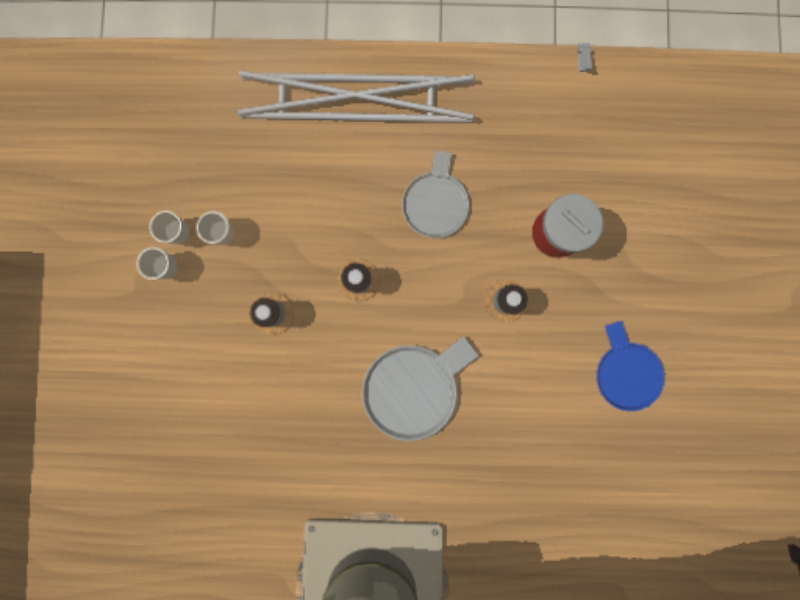

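View pics/a.png

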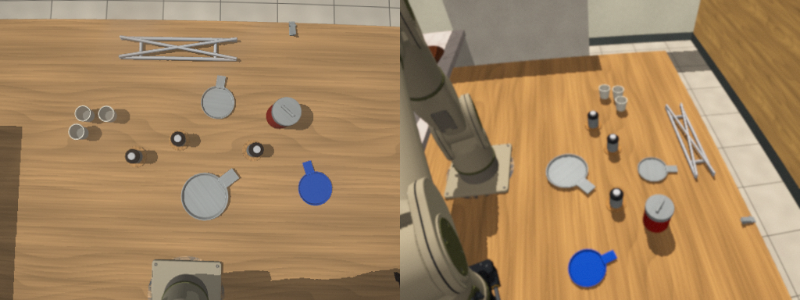

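The rest meant is the small grey one at about (437,205) in the top picture. The pots' buttons are at (513,298), (355,277) and (263,313).

```bash
python3 - <<'E'
from h import *
T=eyes.camera("top");S=eyes.camera("side")
top={"right":(328.3,190.7),"middle":(227.2,177.3),"left":(168.3,200.3)}
def blob(P,xy,z):
    x,y=[int(round(v)) for v in xy]; w=11
    p=P["image"][y-w:y+w+1,x-w:x+w+1].astype(int); lum=p.min(2)
    m=(lum>130).astype(np.uint8); n,lab,st,c=cv2.connectedComponentsWithStats(m)
    i=min(range(1,n),key=lambda i:np.hypot(*(c[i]-w))-0.01*st[i,4]); q=c[i]+[x-w,y-w]
    return np.round(q,1),st[i,4],ray(P,q,z)
for k,xy in top.items():
    q,a,X=blob(T,xy,.074); s=proj(S,X); print(k,q,a,X.round(4),"side",s.round(1),end=" ")
    try: print([v if i<2 else v.round(4) for i,v in enumerate(blob(S,s,.074))])
    except Exception as e: print(e)
d=[eyes.regions_of(P,"pot_right") for P in (T,S)]
for P,D in zip((T,S),d): print([(round(e["p"],2),np.round(e["xy"],1),int(e["region"].sum())) for e in D])
# rest region fit
for P,n in((T,"T"),(S,"S")):
    for e in eyes.regions_of(P,"rest_floor"):
        X=ray(P,e["xy"],.008)
        if np.hypot(X[0]-.655,X[1]+.09)<.06:
            m=e["region"].astype(np.uint8); m=cv2.morphologyEx(m,cv2.MORPH_OPEN,cv2.getStructuringElement(cv2.MORPH_ELLIPSE,(21,21)))
            c=max(cv2.findContours(m,0,cv2.CHAIN_APPROX_NONE)[0],key=len)
            W=np.array([ray(P,p[0],.010)[:2] for p in c],np.float32); print(n,"rest",cv2.minEnclosingCircle(W),cv2.fitEllipse(W))
crop=S["image"][100:330,130:430]
cv2.imwrite("pics/side.png",cv2.resize(crop[:,:,::-1],(780,598)))
E
```

```text
right [328.4 190.8] 69 [ 0.4907 -0.2155  0.074 ] side [277.3 244.7] [array([276.9, 245.5]), np.int32(61), array([ 0.4893, -0.2175,  0.074 ])]
middle [226.9 176.7] 68 [0.5194 0.0359 0.074 ] side [272.3 173.7] [array([272.1, 174.4]), np.int32(38), array([0.5183, 0.0331, 0.074 ])]
left [167.6 199.5] 67 [0.4594 0.1812 0.074 ] side [246.7 143.5] [array([246.3, 143.9]), np.int32(33), array([0.4581, 0.1793, 0.074 ])]
[(0.75, array([237.1, 188.1]), 206), (0.48, array([317.1, 198.2]), 214)]
[(0.55, array([273.6, 264.2]), 250)]
T rest ((0.6529056429862976, -0.09200823307037354), 0.058449625968933105) ((0.6518234014511108, -0.09234987944364548), (0.1100960224866867, 0.11233989894390106), 73.501220703125)
S rest ((0.652736246585846, -0.0964457094669342), 0.056830033659935) ((0.651733934879303, -0.09626258164644241), (0.10875669121742249, 0.10971523076295853), 162.2685546875)
```

View pics/side.png

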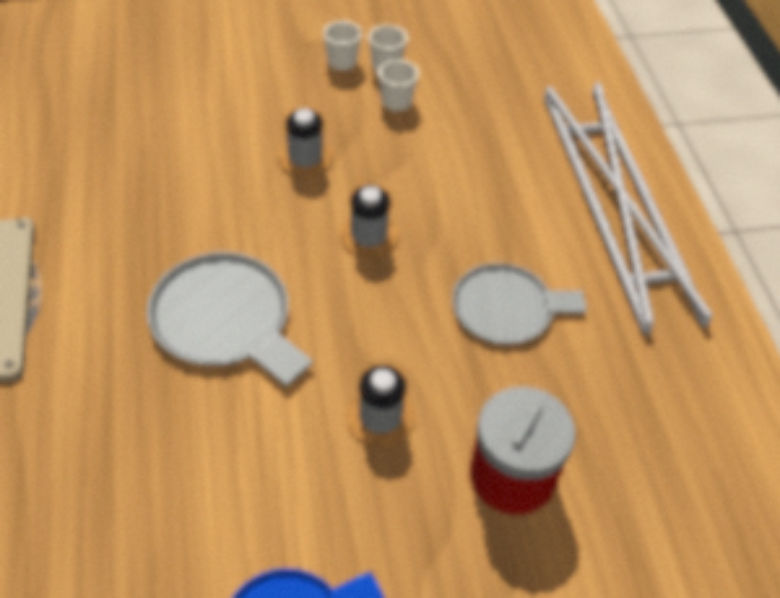

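The side picture agrees: three pots upright with their buttons up, and the small grey rest at about (503,305) in the crop. Both cameras give the same positions to within 3 mm.

```bash
cat > go.py <<'E'
import sys
from h import *
from scipy.spatial.transform import Rotation as Ro
def go(x,y,z,yaw=0):
    s=r.read_state(); R=Ro.from_quat(s["eef_rot"]); T=Ro.from_euler("z",yaw,degrees=True)*Ro.from_quat([1,0,0,0])
    d=R.inv().apply(np.array([x,y,z])-s["ee_pos"])/.2; w=(R.inv()*T).as_rotvec()/(np.pi/2)
    print("t",round(s["time"],2),"pos",np.round(s["ee_pos"],4),"F",np.round(s["ft_force"],2),"w",round(s["width"],4)); print("shift",d.round(3),"turn",w.round(4),"joints",np.round(s["joint_positions"],2))
if __name__=="__main__": go(*map(float,sys.argv[1:]))
E
python3 go.py .33 -.40 .2 0; python3 go.py .49 -.2165 .12 0
```

```text
t 0.9 pos [ 0.1732 -0.6006  0.2226] F [-0.24 -0.04  0.04] w 0.0869
shift [ 1.031 -0.746  0.113] turn [ 1.000e-04 -0.000e+00  1.787e-01] joints [ 1.27  0.33 -0.06  1.46  0.02  1.35 -0.09]
t 0.9 pos [ 0.1732 -0.6006  0.2226] F [-0.24 -0.04  0.04] w 0.0869
shift [ 2.054 -1.406  0.513] turn [ 1.000e-04 -0.000e+00  1.787e-01] joints [ 1.27  0.33 -0.06  1.46  0.02  1.35 -0.09]
```

>>> play_rows --pt "0.25 -0.17 0.02 0 0 0.0447 50" --pt "0.5 -0.34 0.05 0 0 0.09 0" --pt "0.75 -0.51 0.08 0 0 0.134 0" --pt "1 -0.68 0.1 0 0 0.1787 0" --pt "1 -0.68 0.1 0 0 0.1787 0" --squeeze 10

```text
time: 1.52
ee_pos: [0.3314, -0.4103, 0.2027]
eef_rot: [1.0, 0.004, 0.001, -0.0]
ft_force: [-1.1, 0.1, -0.2]
width: 0.045
```

```bash
python3 go.py .49 -.2165 .12 0
```

```text
t 1.52 pos [ 0.3314 -0.4103  0.2027] F [-1.05  0.08 -0.15] w 0.045
shift [ 0.799 -0.963  0.415] turn [-0.0005 -0.0008  0.0047] joints [ 0.99  0.14 -0.2   1.74  0.03  1.27 -0.78]
```

>>> play_rows --pt "0.2 -0.24 0.1 0 0 0.002 0" --pt "0.4 -0.48 0.2 0 0 0.0047 0" --pt "0.6 -0.72 0.3 0 0 0.0047 0" --pt "0.8 -0.963 0.35 0 0 0.0047 0" --pt "0.8 -0.963 0.35 0 0 0.0047 0"

```text
time: 2.15
ee_pos: [0.4896, -0.218, 0.1319]
eef_rot: [1.0, -0.001, 0.0, -0.001]
ft_force: [-0.3, -2.0, 0.1]
width: 0.0016
```

```bash
python3 - <<'E'
from h import *
P=eyes.camera("wrist"); save(P,"w1"); print(proj(P,[.49,-.2165,.074]), proj(P,r.read_state()["ee_pos"]))
for d in eyes.landmark_of(P,"coaster_right")+eyes.landmark_of(P,"pot_right"): print(d["p"],d["xy"],ray(P,d["xy"],0).round(4),ray(P,d["xy"],.034).round(4))
E
python3 go.py .49 -.2165 .078 0
```

```text
[252.09266296 204.34786412] [255.55501724 232.31814904]
0.31 [23.9, 157.4] [0.5214 0.0366 0.    ] [0.5257 0.0072 0.034 ]
t 2.3 pos [ 0.4873 -0.2229  0.1326] F [ 0.61 -0.33 -0.44] w 0.0005
shift [ 0.013 -0.032  0.273] turn [ 0.0003  0.0002 -0.0048] joints [ 0.68  0.23 -0.38  1.79  0.1   1.13 -1.31]
```

View pics/w1.png

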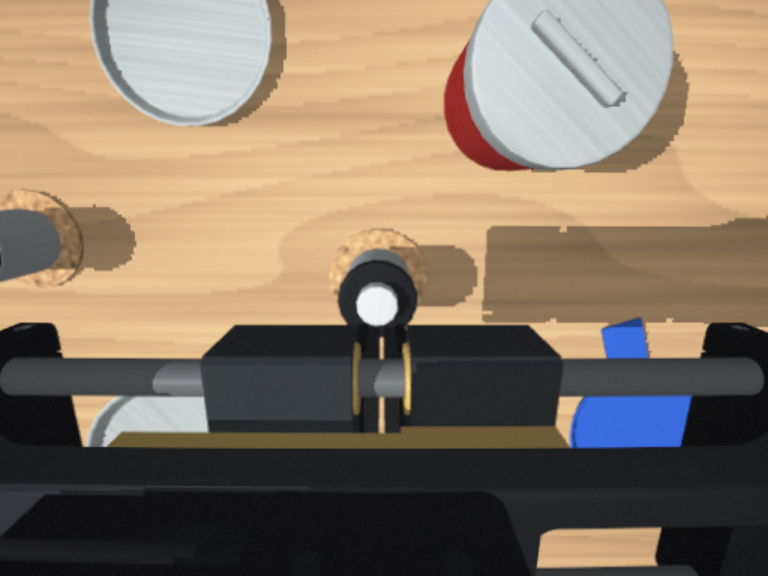

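The wrist picture shows the right button at (376,304), i.e. (250.7,202.7) at native scale. The prediction was (252,204), so they agree to within 1–2 mm.

```bash
python3 - <<'E'
from h import *
P=eyes.camera("wrist")
print(ray(P,(250.7,202.7),.074))
E
python3 go.py .49 -.2165 .08 0
```

```text
[ 0.48893694 -0.22035824  0.074     ]
t 2.35 pos [ 0.4869 -0.2237  0.1327] F [-0.31 -0.58  1.49] w 0.0006
shift [ 0.015 -0.036  0.264] turn [ 0.0005  0.0001 -0.0059] joints [ 0.68  0.23 -0.38  1.79  0.1   1.13 -1.31]
```

>>> play_rows --pt "0.01 -0.03 0.12 0 0 -0.0048 0" --pt "0.013 -0.032 0.24 0 0 -0.0048 0" --pt "0.013 -0.032 0.26 0 0 -0.0048 0" --pt "0.013 -0.032 0.26 0 0 -0.0048 0" --pt "0.013 -0.032 0.26 0 0 -0.0048 0"

```text
time: 2.98
ee_pos: [0.4907, -0.2162, 0.0817]
eef_rot: [1.0, -0.0, 0.001, 0.0]
ft_force: [-0.4, 0.0, 0.6]
width: 0.0007
```

```bash
python3 go.py .49 -.2165 .074 0; python3 - <<'E'
from h import *
P=eyes.camera("wrist"); F=[]
import time
for i in range(1): print(r.read_state()["ft_force"])
E
python3 go.py .49 -.2165 .074 0
```

```text
t 2.98 pos [ 0.4907 -0.2162  0.0817] F [-0.38  0.02  0.63] w 0.0007
shift [-0.004  0.001  0.039] turn [ 0.0006 -0.0009 -0.0004] joints [ 0.66  0.29 -0.38  1.84  0.13  1.03 -1.34]
[ 0.02569523 -0.24746106 -0.48066431]
t 3.02 pos [ 0.4908 -0.2161  0.0816] F [ 0.03 -0.25 -0.48] w 0.0005
shift [-0.004  0.002  0.038] turn [ 0.0006 -0.0009 -0.0002] joints [ 0.66  0.29 -0.38  1.84  0.13  1.03 -1.34]
```

>>> play_rows --pt "0 0 0.02 0 0 0 0" --pt "0 0 0.034 0 0 0 0" --pt "0 0 0.034 0 0 0 0"

```text
time: 3.4
ee_pos: [0.4905, -0.2155, 0.074]
eef_rot: [1.0, 0.0, 0.0, 0.0]
ft_force: [-2.4, -0.6, 5.7]
width: 0.0003
```

>>> play_rows --pt "0 0 0.005 0 0 0 0" --pt "0 0 0.005 0 0 0 0"

```text
time: 3.65
ee_pos: [0.4905, -0.2155, 0.0732]
eef_rot: [1.0, 0.0, 0.0, 0.0]
ft_force: [-1.6, -0.4, 6.3]
width: 0.0007
```

>>> play_rows --pt "0 0 0.004 0 0 0 0" --pt "0 0 0.004 0 0 0 0"

```text
time: 3.9
ee_pos: [0.4905, -0.2155, 0.0724]
eef_rot: [1.0, 0.0, 0.0, 0.0]
ft_force: [-0.1, 0.5, 5.5]
width: 0.0004
```

>>> play_rows --pt "0 0 0.004 0 0 0 0" --pt "0 0 0.004 0 0 0 0"

```text
time: 4.15
ee_pos: [0.4904, -0.2155, 0.0714]
eef_rot: [1.0, 0.0, 0.0, 0.0]
ft_force: [-2.2, 0.4, 3.9]
width: 0.0004
```

>>> play_rows --pt "0 0 0.005 0 0 0 0" --pt "0 0 0.005 0 0 0 0"

```text
time: 4.4
ee_pos: [0.4903, -0.2154, 0.0699]
eef_rot: [1.0, 0.0, -0.0, -0.0]
ft_force: [1.0, -0.5, -0.4]
width: 0.0009
```

>>> play_rows --pt "0 0 0.005 0 0 0 0" --pt "0 0 0.005 0 0 0 0"

```text
time: 4.65
ee_pos: [0.4901, -0.2153, 0.0689]
eef_rot: [1.0, 0.0, -0.0, -0.0]
ft_force: [0.9, -0.8, -0.4]
width: 0.0004
```

>>> play_rows --pt "0 0 0.004 0 0 0 0" --pt "0 0 0.004 0 0 0 0"

```text
time: 4.9
ee_pos: [0.4904, -0.2154, 0.0685]
eef_rot: [1.0, 0.0, 0.0, 0.0]
ft_force: [-1.0, 0.0, 2.2]
width: 0.0009
```

```bash
python3 go.py .519 .0345 .082 0
```

```text
t 4.9 pos [ 0.4904 -0.2154  0.0685] F [-0.97  0.01  2.21] w 0.0009
shift [ 0.144 -1.25  -0.068] turn [ 0.0001 -0.      0.0002] joints [ 0.66  0.31 -0.38  1.85  0.13  1.   -1.35]
```

>>> play_rows --pt "0 0 -0.15 0 0 0 0" --pt "0.04 -0.25 -0.2 0 0 0 0" --pt "0.07 -0.5 -0.2 0 0 0 0" --pt "0.1 -0.75 -0.2 0 0 0 0" --pt "0.14 -0.98 -0.2 0 0 0 0"

```text
time: 5.52
ee_pos: [0.5183, -0.0177, 0.1084]
eef_rot: [1.0, 0.0, 0.0, 0.0]
ft_force: [0.7, -0.3, 0.3]
width: 0.0004
```

>>> play_rows --pt "0 -0.27 0.05 0 0 0 0" --pt "0.004 -0.27 0.1 0 0 0 0" --pt "0.004 -0.27 0.1 0 0 0 0"

```text
time: 5.9
ee_pos: [0.5185, 0.0339, 0.0875]
eef_rot: [1.0, 0.0, -0.001, 0.0]
ft_force: [0.1, -1.5, 0.7]
width: 0.0005
```

```bash
python3 - <<'E'
from h import *
P=eyes.camera("wrist"); print(proj(P,[.519,.0345,.074]))
x,y=[int(v) for v in proj(P,[.519,.0345,.074])]; cv2.imwrite("pics/w2.png",cv2.resize(P["image"][y-80:y+80,x-100:x+100,::-1],None,fx=3,fy=3))
E
python3 go.py .519 .0345 .078 0
```

```text
[252.92407701 223.22850719]
t 5.95 pos [0.5189 0.0333 0.088 ] F [ 0.36 -0.3   0.4 ] w 0.0005
shift [ 0.001 -0.006  0.05 ] turn [ 0.0003  0.0005 -0.0006] joints [ 0.33  0.27 -0.54  1.87  0.16  1.04 -1.85]
```

View pics/w2.png

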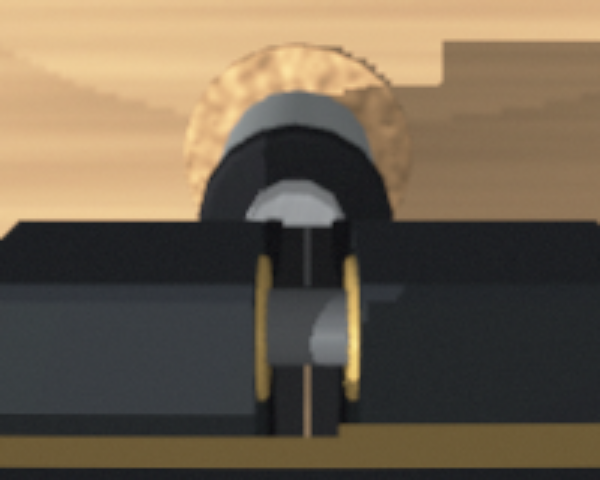

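The middle button is about 2–3 mm to the left of the finger line (296 against 307 px in the crop), so y is about 0.036.

>>> play_rows --pt "0.002 -0.012 0.025 0 0 0 0" --pt "0.002 -0.012 0.05 0 0 0 0" --pt "0.002 -0.012 0.053 0 0 0 0" --pt "0.002 -0.012 0.053 0 0 0 0"

```text
time: 6.45
ee_pos: [0.5195, 0.0368, 0.0778]
eef_rot: [1.0, 0.0, -0.0, 0.0]
ft_force: [-0.8, -0.6, 0.2]
width: 0.0007
```

>>> play_rows --pt "0 0 0.005 0 0 0 0" --pt "0 0 0.005 0 0 0 0"

```text
time: 6.7
ee_pos: [0.5195, 0.0369, 0.0767]
eef_rot: [1.0, 0.0, 0.0, 0.0]
ft_force: [0.7, 0.1, -0.2]
width: 0.0005
```

>>> play_rows --pt "0 0 0.004 0 0 0 0" --pt "0 0 0.004 0 0 0 0"

```text
time: 6.95
ee_pos: [0.5194, 0.037, 0.0759]
eef_rot: [1.0, 0.0, -0.0, 0.0]
ft_force: [1.0, 0.8, 0.4]
width: 0.0007
```

>>> play_rows --pt "0 0 0.004 0 0 0 0" --pt "0 0 0.004 0 0 0 0"

```text
time: 7.2
ee_pos: [0.5194, 0.037, 0.0751]
eef_rot: [1.0, 0.0, -0.0, 0.0]
ft_force: [0.2, -0.8, -0.1]
width: 0.0007
```

>>> play_rows --pt "0 0 0.004 0 0 0 0" --pt "0 0 0.004 0 0 0 0"

```text
time: 7.45
ee_pos: [0.5196, 0.0369, 0.0745]
eef_rot: [1.0, 0.0, 0.0, 0.0]
ft_force: [-0.8, 0.4, 2.1]
width: 0.0002
```

>>> play_rows --pt "0 0 0.004 0 0 0 0" --pt "0 0 0.004 0 0 0 0"

```text
time: 7.7
ee_pos: [0.5196, 0.037, 0.0737]
eef_rot: [1.0, 0.0, 0.0, 0.0]
ft_force: [-1.5, 0.5, 3.0]
width: 0.0006
```

>>> play_rows --pt "0 0 0.003 0 0 0 0" --pt "0 0 0.003 0 0 0 0"

```text
time: 7.95
ee_pos: [0.5195, 0.037, 0.073]
eef_rot: [1.0, 0.0, 0.0, 0.0]
ft_force: [-1.1, 0.9, 3.7]
width: 0.0002
```

>>> play_rows --pt "0 0 0.003 0 0 0 0" --pt "0 0 0.003 0 0 0 0"

```text
time: 8.2
ee_pos: [0.5196, 0.037, 0.0724]
eef_rot: [1.0, 0.0, 0.0, 0.0]
ft_force: [-0.6, -0.2, 2.4]
width: 0.0008
```

>>> play_rows --pt "0 0 0.005 0 0 0 0" --pt "0 0 0.005 0 0 0 0"

```text
time: 8.45
ee_pos: [0.5195, 0.037, 0.0712]
eef_rot: [1.0, 0.0, 0.0, -0.0]
ft_force: [0.3, -0.4, 2.4]
width: 0.0005
```

>>> play_rows --pt "0 0 0.005 0 0 0 0" --pt "0 0 0.005 0 0 0 0"

```text
time: 8.7
ee_pos: [0.5193, 0.0369, 0.0701]
eef_rot: [1.0, 0.0, -0.0, 0.0]
ft_force: [0.6, -0.2, 0.4]
width: 0.0003
```

>>> play_rows --pt "0 0 0.005 0 0 0 0" --pt "0 0 0.005 0 0 0 0"

```text
time: 8.95
ee_pos: [0.5192, 0.0369, 0.0691]
eef_rot: [1.0, 0.0, -0.0, 0.0]
ft_force: [0.6, 0.2, -0.2]
width: 0.0004
```

>>> play_rows --pt "0 0 0.004 0 0 0 0" --pt "0 0 0.004 0 0 0 0"

```text
time: 9.2
ee_pos: [0.5195, 0.037, 0.0685]
eef_rot: [1.0, 0.0, 0.0, 0.0]
ft_force: [-0.1, -0.3, 0.2]
width: 0.0004
```

>>> play_rows --pt "0 0 0.004 0 0 0 0" --pt "0 0 0.004 0 0 0 0"

```text
time: 9.45
ee_pos: [0.5197, 0.037, 0.0684]
eef_rot: [1.0, 0.0, 0.0, 0.0]
ft_force: [-3.8, 0.1, 8.1]
width: 0.0006
```

>>> play_rows --pt "0 0 -0.12 0 0 0 0" --pt "-0.1 -0.25 -0.13 0 0 0 0" --pt "-0.2 -0.5 -0.13 0 0 0 0" --pt "-0.3 -0.72 -0.13 0 0 0 0" --pt "-0.3 -0.72 -0.13 0 0 0 0"

```text
time: 10.07
ee_pos: [0.4577, 0.1847, 0.094]
eef_rot: [1.0, 0.003, 0.0, -0.001]
ft_force: [1.8, -0.6, 0.2]
width: 0.0008
```

```bash
python3 - <<'E'
from h import *
P=eyes.camera("wrist"); print(proj(P,[.459,.180,.074]))
x,y=[int(v) for v in proj(P,[.459,.18,.074])]; cv2.imwrite("pics/w3.png",cv2.resize(P["image"][y-80:y+80,x-100:x+100,::-1],None,fx=3,fy=3))
E
python3 go.py .459 .18 .078 0
```

```text
[260.31092551 218.94622162]
t 10.12 pos [0.4588 0.1822 0.0938] F [ 0.23 -0.72  0.78] w 0.0004
shift [0.001 0.011 0.079] turn [ 0.     -0.0002  0.0023] joints [ 0.13  0.22 -0.66  1.92  0.16  1.04 -2.16]
```

View pics/w3.png

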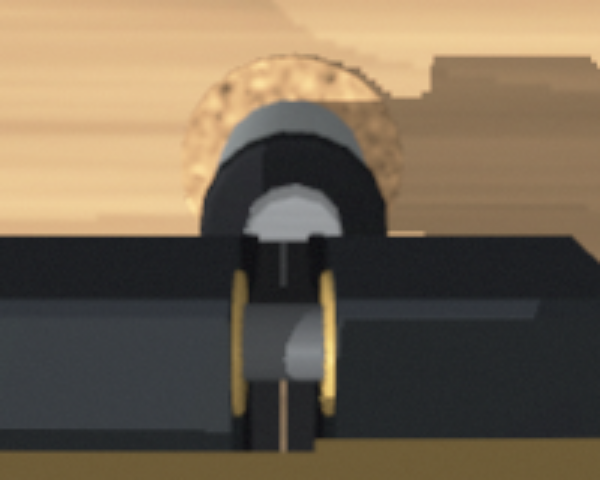

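The middle button is in and on its stop, with a peak of about 3.5 N against about 6.3 N on the right. The left button is at 293 px in the crop and the fingers at 283, so y is about 0.180.

>>> play_rows --pt "0.001 0.011 0.03 0 0 0.0023 0" --pt "0.001 0.011 0.07 0 0 0.0023 0" --pt "0.001 0.011 0.09 0 0 0.0023 0" --pt "0.001 0.011 0.09 0 0 0.0023 0"

```text
time: 10.62
ee_pos: [0.4595, 0.1784, 0.0753]
eef_rot: [1.0, -0.002, -0.0, 0.0]
ft_force: [-0.8, 0.0, 0.1]
width: 0.0003
```

>>> play_rows --pt "0 0 0.004 0 0 0 0" --pt "0 0 0.004 0 0 0 0"

```text
time: 10.88
ee_pos: [0.4597, 0.1788, 0.075]
eef_rot: [1.0, -0.002, 0.0, 0.0]
ft_force: [0.1, 0.0, 0.0]
width: 0.0007
```

>>> play_rows --pt "0 0 0.004 0 0 0 0" --pt "0 0 0.004 0 0 0 0"

```text
time: 11.12
ee_pos: [0.4598, 0.1789, 0.0745]
eef_rot: [1.0, -0.002, 0.0, 0.0]
ft_force: [-1.5, -0.1, 4.5]
width: 0.0005
```

>>> play_rows --pt "0 0 0.003 0 0 0 0" --pt "0 0 0.003 0 0 0 0"

```text
time: 11.38
ee_pos: [0.4599, 0.1788, 0.074]
eef_rot: [1.0, -0.002, 0.0, 0.0]
ft_force: [-3.0, -1.1, 6.4]
width: 0.0003
```

>>> play_rows --pt "0 0 0.003 0 0 0 0" --pt "0 0 0.003 0 0 0 0"

```text
time: 11.62
ee_pos: [0.4599, 0.1789, 0.0735]
eef_rot: [1.0, -0.002, 0.0, 0.0]
ft_force: [-2.6, -1.0, 8.8]
width: 0.0005
```

>>> play_rows --pt "0 0 0.003 0 0 0 0" --pt "0 0 0.003 0 0 0 0"

```text
time: 11.88
ee_pos: [0.4599, 0.1788, 0.0729]
eef_rot: [1.0, -0.002, 0.0, 0.0]
ft_force: [-2.8, -0.7, 7.3]
width: 0.0004
```

>>> play_rows --pt "0 0 0.005 0 0 0 0" --pt "0 0 0.005 0 0 0 0"

```text
time: 12.12
ee_pos: [0.4599, 0.1788, 0.0718]
eef_rot: [1.0, -0.002, 0.0, 0.0]
ft_force: [-1.2, -1.0, 6.2]
width: 0.0007
```

>>> play_rows --pt "0 0 0.005 0 0 0 0" --pt "0 0 0.005 0 0 0 0"

```text
time: 12.38
ee_pos: [0.4598, 0.1788, 0.0704]
eef_rot: [1.0, -0.002, 0.0, -0.0]
ft_force: [-0.8, -0.7, 4.1]
width: 0.0003
```

>>> play_rows --pt "0 0 0.005 0 0 0 0" --pt "0 0 0.005 0 0 0 0"

```text
time: 12.62
ee_pos: [0.4594, 0.1786, 0.069]
eef_rot: [1.0, -0.002, -0.0, 0.0]
ft_force: [0.4, 0.7, 0.2]
width: 0.0005
```

>>> play_rows --pt "0 0 0.005 0 0 0 0" --pt "0 0 0.005 0 0 0 0"

```text
time: 12.88
ee_pos: [0.4596, 0.1787, 0.0684]
eef_rot: [1.0, -0.002, -0.0, 0.0]
ft_force: [-1.6, -1.7, 4.6]
width: 0.0004
```

```bash
python3 go.py .519 .036 .11 0
```

```text
t 12.88 pos [0.4596 0.1787 0.0684] F [-1.58 -1.71  4.58] w 0.0004
shift [ 0.299  0.713 -0.208] turn [ 0.0002  0.0001 -0.0021] joints [ 0.12  0.26 -0.65  1.95  0.19  0.99 -2.18]
```

Peaks were right ≈6.3 N, middle ≈3.5 N, left ≈8.8 N, and all three clicked, so the middle pot is the weak one. Next is the grasp.

>>> play_rows --pt "0 0 -0.2 0 0 0 0" --pt "0.07 0.18 -0.24 0 0 -0.0021 50" --pt "0.15 0.36 -0.24 0 0 -0.0021 100" --pt "0.23 0.54 -0.24 0 0 -0.0021 100" --pt "0.299 0.713 -0.24 0 0 -0.0021 100"

```text
time: 13.5
ee_pos: [0.5194, 0.0346, 0.1162]
eef_rot: [1.0, -0.0, 0.0, 0.0]
ft_force: [0.1, 1.1, 0.4]
width: 0.0326
```

>>> play_rows --pt "0 0 0 0 0 0 100" --pt "0 0 0 0 0 0 100" --pt "0 0 0 0 0 0 100"

```text
time: 13.88
ee_pos: [0.5186, 0.0372, 0.1163]
eef_rot: [1.0, 0.001, -0.0, -0.0]
ft_force: [0.2, 0.5, -0.4]
width: 0.0625
```

```bash
python3 - <<'E'
from h import *
P=eyes.camera("wrist"); save(P,"w4"); print(proj(P,[.519,.036,.068]))
E
python3 go.py .519 .036 .020 0
```

```text
[255.22348712 207.82710645]
t 13.93 pos [0.5187 0.0371 0.1164] F [ 0.23  0.02 -0.09] w 0.0665
shift [0.002 0.005 0.482] turn [-0.0001 -0.      0.0011] joints [ 0.33  0.24 -0.55  1.84  0.14  1.1  -1.84]
```

View pics/w4.png

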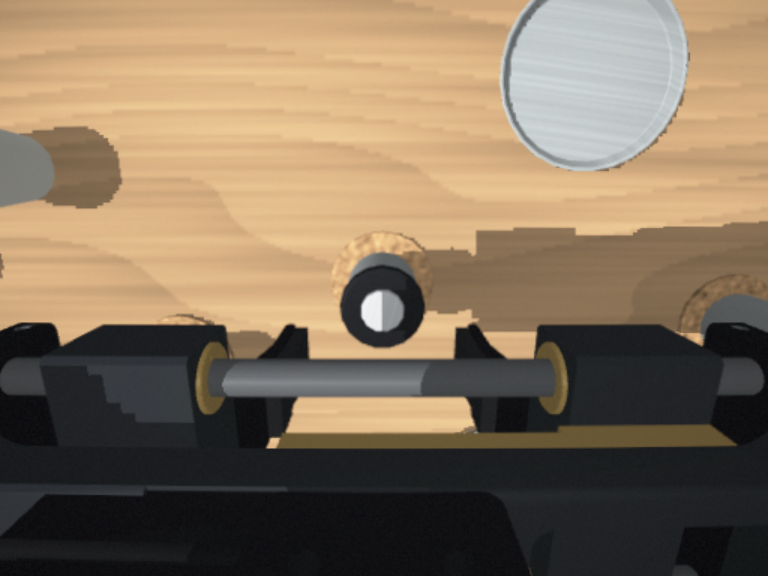

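The middle button is at (382,311), which matches the prediction to within a pixel, and it stands between the jaws. Descending.

>>> play_rows --pt "0.002 0.005 0.1 0 0 0 100" --pt "0.002 0.005 0.2 0 0 0 100" --pt "0.002 0.005 0.35 0 0 0 100" --pt "0.002 0.005 0.51 0 0 0 100" --pt "0.002 0.005 0.51 0 0 0 100"

```text
time: 14.55
ee_pos: [0.5175, 0.0355, 0.0126]
eef_rot: [1.0, 0.001, -0.002, -0.0]
ft_force: [0.0, -0.5, 0.1]
width: 0.0867
```

>>> play_rows --pt "0 0 0 0 0 0 80" --pt "0 0 0 0 0 0 60" --pt "0 0 0 0 0 0 45" --pt "0 0 0 0 0 0 45" --pt "0 0 0 0 0 0 45" --squeeze 15

```text
time: 15.18
ee_pos: [0.5196, 0.0353, 0.0147]
eef_rot: [1.0, 0.0, 0.0, -0.0]
ft_force: [0.1, 0.6, 2.1]
width: 0.0477
```

>>> play_rows --pt "0 0 0 0 0 0 40" --pt "0 0 0 0 0 0 40" --pt "0 0 0 0 0 0 40" --pt "0 0 0 0 0 0 40"

```text
time: 15.68
ee_pos: [0.5196, 0.0353, 0.0146]
eef_rot: [1.0, 0.0, 0.0, -0.0]
ft_force: [-0.3, 2.9, 5.6]
width: 0.0475
```

```bash
python3 go.py .6525 -.094 .02 0
```

```text
t 15.68 pos [0.5196 0.0353 0.0146] F [-0.33  2.92  5.58] w 0.0475
shift [ 0.664  0.646 -0.027] turn [-0.0001 -0.0004  0.0001] joints [ 0.29  0.38 -0.52  1.92  0.23  0.9  -1.91]
```

>>> play_rows --pt "0 0 -0.02 0 0 0 40" --pt "0 0 -0.05 0 0 0 40" --pt "0 0 -0.1 0 0 0 40" --pt "0 0 -0.1 0 0 0 40" --pt "0 0 -0.1 0 0 0 40" --squeeze 25

```text
time: 16.3
ee_pos: [0.5193, 0.0348, 0.0343]
eef_rot: [1.0, -0.0, 0.0, 0.0]
ft_force: [0.2, -0.4, -3.8]
width: 0.0469
```

```bash
python3 - <<'E'
from h import *
P=eyes.camera("wrist"); s=proj(P,[.5196,.0353,.06]).astype(int); S=eyes.camera("side"); q=proj(S,[.5196,.0353,.05]).astype(int)
c=cv2.resize(S["image"][q[1]-40:q[1]+40,q[0]-50:q[0]+50],(500,400)); d=cv2.resize(P["image"][100:300,130:380],(500,400))
cv2.imwrite("pics/lift.png",cv2.resize(np.hstack([c,d])[:,:,::-1],(800,320)))
E
python3 go.py .6525 -.094 .06 0
```

```text
t 16.4 pos [0.5191 0.0349 0.0341] F [ 0.46  0.1  -4.7 ] w 0.0475
shift [ 0.667  0.644 -0.13 ] turn [ 0.0001  0.0002 -0.    ] joints [ 0.3   0.35 -0.52  1.91  0.21  0.94 -1.89]
```

View pics/lift.png

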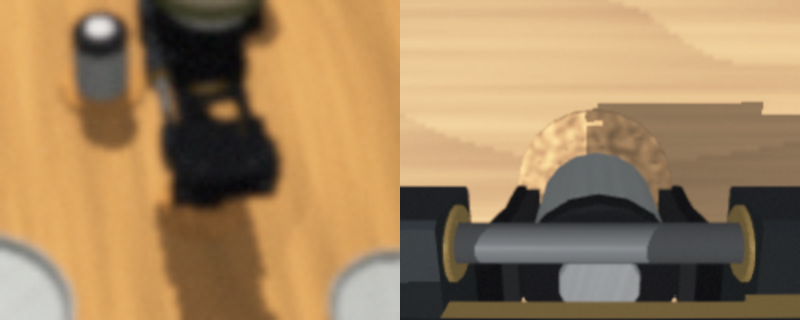

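The pot hangs upright in the jaws, with about 4 N of weight. Carrying it to the rest.

>>> play_rows --pt "0.1 0.1 -0.06 0 0 0 40" --pt "0.25 0.25 -0.06 0 0 0 40" --pt "0.4 0.4 -0.06 0 0 0 40" --pt "0.55 0.54 -0.06 0 0 0 40" --pt "0.667 0.644 -0.06 0 0 0 40"

```text
time: 17.02
ee_pos: [0.6534, -0.0956, 0.0457]
eef_rot: [1.0, -0.001, -0.0, 0.0]
ft_force: [0.9, 0.3, -3.9]
width: 0.0474
```

>>> play_rows --pt "0 0 0 0 0 0 40" --pt "0 0 0 0 0 0 40" --pt "0 0 0 0 0 0 40"

```text
time: 17.4
ee_pos: [0.6522, -0.0928, 0.0463]
eef_rot: [1.0, 0.001, -0.0, -0.0]
ft_force: [-0.0, -0.7, -3.4]
width: 0.0474
```

```bash
python3 - <<'E'
from h import *
P=eyes.camera("wrist"); d=eyes.landmark_of(P,"rest_floor")
for e in d: print(e["p"],e["xy"],ray(P,e["xy"],.004).round(4))
W=P["image"]; S=eyes.camera("side"); q=proj(S,[.6525,-.094,.01]).astype(int)
c=cv2.resize(S["image"][q[1]-60:q[1]+60,q[0]-75:q[0]+75],(480,384)); 
cv2.imwrite("pics/rest.png",cv2.resize(np.hstack([c,cv2.resize(W,(512,384))])[:,:,::-1],(800,310)))
for P2,n in((P,"W"),(S,"S")):
  for a in range(0,360,45): print(n,a,proj(P2,[.6525+.058*np.cos(np.radians(a)),-.094+.058*np.sin(np.radians(a)),.01]).round(0))
E
python3 go.py .6525 -.094 .0155 0
```

```text
W 0 [255. 136.]
W 45 [200. 160.]
W 90 [181. 213.]
W 135 [205. 260.]
W 180 [255. 279.]
W 225 [306. 260.]
W 270 [330. 213.]
W 315 [311. 160.]
S 0 [342. 214.]
S 45 [333. 204.]
S 90 [319. 201.]
S 135 [307. 207.]
S 180 [304. 218.]
S 225 [313. 229.]
S 270 [328. 232.]
S 315 [341. 225.]
t 17.55 pos [ 0.6525 -0.0933  0.0465] F [ 0.6  -0.23 -2.96] w 0.0477
shift [-0.     0.003  0.155] turn [ 0.0001 -0.0001  0.0005] joints [ 0.39  0.59 -0.43  1.53  0.27  1.09 -1.67]
```

View pics/rest.png

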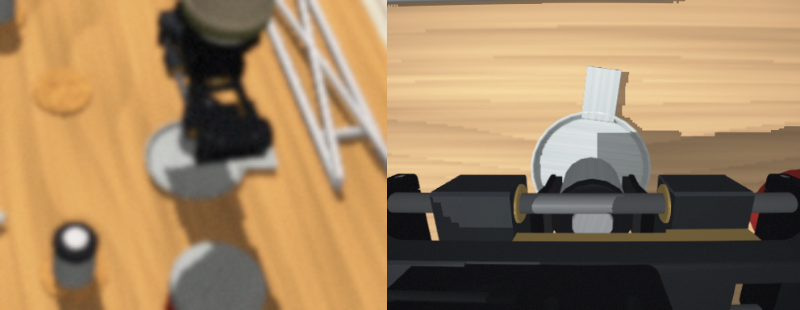

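The wrist view shows the rest's rim from 531 to 651 px and the pot centred at 592, so the pot is within about 2 mm of the centre. Lowering it.

>>> play_rows --pt "-0.008 0 0.06 0 0 0 40" --pt "-0.008 0 0.1 0 0 0 40" --pt "-0.008 0 0.13 0 0 0 40" --pt "-0.008 0 0.15 0 0 0 40" --pt "-0.008 0 0.15 0 0 0 40"

```text
time: 18.18
ee_pos: [0.651, -0.0938, 0.016]
eef_rot: [1.0, 0.0, -0.0, -0.0]
ft_force: [0.5, -1.4, -4.0]
width: 0.0471
```

>>> play_rows --pt "0 0 0.004 0 0 0 40" --pt "0 0 0.004 0 0 0 40"

```text
time: 18.42
ee_pos: [0.6513, -0.0939, 0.0158]
eef_rot: [1.0, -0.0, 0.0, 0.0]
ft_force: [0.4, -0.1, -3.8]
width: 0.0475
```

>>> play_rows --pt "0 0 0.004 0 0 0 40" --pt "0 0 0.004 0 0 0 40"

```text
time: 18.68
ee_pos: [0.6512, -0.0939, 0.0149]
eef_rot: [1.0, -0.0, 0.0, 0.0]
ft_force: [-0.8, -0.5, -4.1]
width: 0.0474
```

>>> play_rows --pt "0 0 0.003 0 0 0 40" --pt "0 0 0.003 0 0 0 40"

```text
time: 18.92
ee_pos: [0.6515, -0.0939, 0.0147]
eef_rot: [1.0, -0.0, 0.0, 0.0]
ft_force: [-1.1, 0.2, 2.7]
width: 0.0469
```

>>> play_rows --pt "0 0 0.002 0 0 0 40" --pt "0 0 0.002 0 0 0 40"

```text
time: 19.18
ee_pos: [0.6518, -0.0938, 0.0146]
eef_rot: [1.0, 0.0, 0.001, 0.0]
ft_force: [-1.4, 0.6, 5.2]
width: 0.0472
```

The force has reversed sign, so the pot is standing on the floor of the rest. Releasing it and going straight up.

>>> play_rows --pt "0 0 -0.002 0 0 0 58" --pt "0 0 -0.002 0 0 0 64" --pt "0 0 -0.002 0 0 0 66" --pt "0 0 -0.002 0 0 0 66" --pt "0 0 -0.002 0 0 0 66"

```text
time: 19.8
ee_pos: [0.6511, -0.0939, 0.0141]
eef_rot: [1.0, -0.0, -0.0, 0.0]
ft_force: [0.4, -0.4, 0.2]
width: 0.0571
```

>>> play_rows --pt "0 0 -0.05 0 0 0 66" --pt "0 0 -0.15 0 0 0 66" --pt "0 0 -0.3 0 0 0 66" --pt "0 0 -0.5 0 0 0 66" --pt "0 0 -0.75 0 0 0 66"

```text
time: 20.42
ee_pos: [0.6508, -0.0938, 0.1665]
eef_rot: [1.0, 0.0, 0.0, 0.0]
ft_force: [1.9, -0.3, 0.2]
width: 0.0575
```

>>> play_rows --pt "-0.2 0.2 -0.1 0 0 0 66" --pt "-0.4 0.5 -0.2 0 0 0 66" --pt "-0.6 0.8 -0.2 0 0 0 66" --pt "-0.6 1 -0.2 0 0 0 66" --pt "-0.6 1 -0.2 0 0 0 66"

```text
time: 21.05
ee_pos: [0.5287, -0.2999, 0.2058]
eef_rot: [1.0, -0.004, 0.0, 0.002]
ft_force: [1.0, 0.2, 0.1]
width: 0.0576
```

```bash
python3 - <<'E'
from h import *
s=r.read_state(); print(s["time"],s["ee_pos"],s["ft_force"])
T=eyes.camera("top");S=eyes.camera("side")
a=cv2.resize(T["image"][110:230,85:405],(800,300)); b=cv2.resize(S["image"][100:290,150:400],(395,300))
cv2.imwrite("pics/end.png",np.vstack([a,np.hstack([b,cv2.resize(S["image"][170:260,270:390],(405,300))])])[:,:,::-1])
for l in ("canister","finjan_0","rest_floor"):
    for P in (T,S): print(l,[(round(e["p"],2),ray(P,e["xy"],0).round(3)[:2]) for e in eyes.landmark_of(P,l)])
E
```

```text
21.05 [ 0.52873577 -0.29987623  0.20575778] [0.96765172 0.17484019 0.095655  ]
canister [(0.67, array([ 0.613, -0.306]))]
canister [(0.8, array([ 0.612, -0.305]))]
finjan_0 [(0.86, array([0.6  , 0.356])), (0.57, array([0.536, 0.376])), (0.55, array([0.594, 0.268]))]
finjan_0 [(0.61, array([0.535, 0.375])), (0.47, array([0.602, 0.272]))]
rest_floor [(0.85, array([ 0.354, -0.427])), (0.74, array([ 0.33, -0.06])), (0.67, array([ 0.65 , -0.091]))]
rest_floor [(0.92, array([ 0.651, -0.098])), (0.86, array([ 0.363, -0.423])), (0.7, array([ 0.324, -0.048])), (0.34, array([0.524, 0.035]))]
```

View pics/end.png

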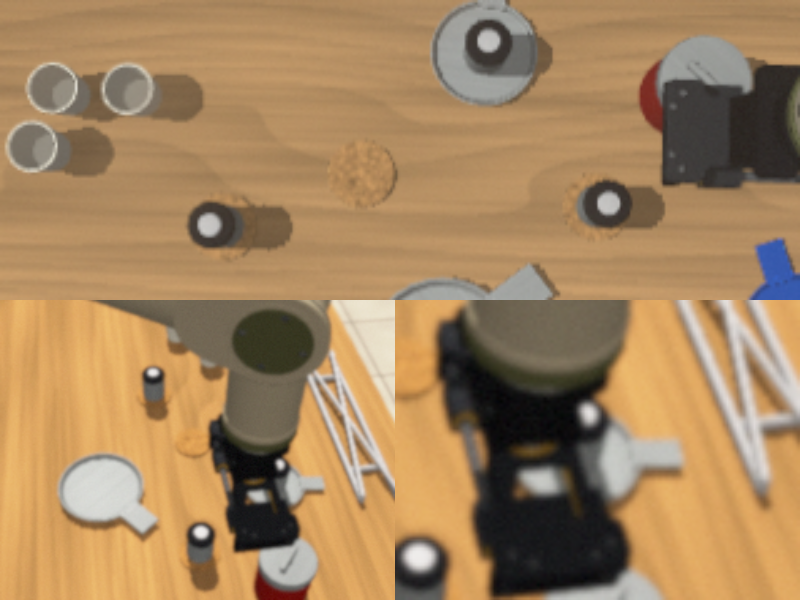

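The pot stands upright in the small grey rest at (488,42) in the crop. The other two pots and the bystanders have not moved, and the gripper is clear at z = 0.2 m.

>>> play_rows --pt "0 0 0 0 0 0 66" --pt "0 0 0 0 0 0 66"

```text
time: 21.7
ee_pos: [0.5312, -0.2936, 0.2042]
eef_rot: [1.0, 0.0, -0.0, 0.0]
ft_force: [-0.3, 0.4, 0.6]
width: 0.0577
```

```bash
python3 -c "
from bench import job; print(job.close_job())"
```

```text
the job is handed in; nothing more can be done
None
```

All three seal buttons clicked in and stayed in. The middle pot had the weak spring, and it now stands upright on the floor of the small grey spoon rest. I handed the job in at about 22 s of the 72 s allowed.

- **Peak press forces:** about 3.7 N on the middle pot, 6.3 N on the right and 8.8 N on the left. These are the highest readings between small steps, so the true peaks may be slightly higher. The highest force I read while pressing was 8.8 N, well under the 22 N limit.
- **Clicks:** on each pot the force dropped to about zero past 5 mm. I then met a firm stop at the clicked-in height of about 68 mm.
- **Placing:** the force changed sign as the pot touched the rest floor, at the same tool height at which I had gripped it on its coaster. The final top picture shows it near the centre of the rest.
- **Everything else:** the left and right pots still stand on their coasters. The canister, cups and rest are where they were to within a few mm, which is about the measuring error. The gripper is clear of everything.

**Doubtful points:**
- While gripping, the jaw opening read about 47.5 mm instead of the 46 mm pot diameter, so the pads may have touched the lid edge. The pot held firmly and released cleanly.
- In the last side picture the arm partly hid the rest, so the final check there relies mostly on the top view.

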